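# Carry the watch queue over to the test rack

## Task

Move the four watches from the wooden intake rack to the posts of the aluminium test rack, keeping their queue: the watch nearest the brass pin on the intake rack (its left end) goes on the test post nearest the test rack's brass pin, the next on the next post, and so on. Set each one flat, dial up and well centred on its post, and never let a watch fall to the bench.

Things in the scene. Friction and masses are not known exactly. Their poses are not given: they have to be found in the camera images.
- watch_round: bare steel watch head (no strap) with white dial; origin at the centre of its underside, z up through the dial. 14 mm thick. Rests dial up on its intake post at the start, its yaw within 0.2 of the rack's. The round wristwatch: case 40 mm across, with flat solid strap ends 24 mm wide that make it 46 mm long along its x (ends 10 mm high); crown on -y. About 90 g. Easily gripped end to end along x.
- watch_square: bare steel watch head (no strap) with white dial; origin at the centre of its underside, z up through the dial. 14 mm thick. Rests dial up on its intake post at the start, its yaw within 0.2 of the rack's. The square wristwatch: 38 x 38 mm; crown on -y. About 90 g. Easily gripped along x.
- watch_oblong: bare steel watch head (no strap) with white dial; origin at the centre of its underside, z up through the dial. 14 mm thick. Rests dial up on its intake post at the start, its yaw within 0.2 of the rack's. The oblong wristwatch: 50 mm along its x, 34 mm along y; crown on -y. About 90 g. Easily gripped along x.
- watch_pocket: bare steel watch head (no strap) with white dial; origin at the centre of its underside, z up through the dial. 14 mm thick. Rests dial up on its intake post at the start, its yaw within 0.2 of the rack's. The pocket watch: round, 46 mm across, with a neck and wire bow that stick out 13 mm on its +y side. About 110 g. Easily gripped along x, clear of the bow.
- post_round: Fixed pale wooden post of the intake rack on which the round watch stands at the start: 32 mm across, 24 mm high, origin at the centre of its foot (14 mm above the bench), top 38 mm above the bench. The four posts stand in one straight row, 68 mm apart, in an order that changes; their y axes run along the row towards its brass-pin end, which is always the left (+y) end: that post is first in the queue.
- post_square: Fixed pale wooden post of the intake rack on which the square watch stands at the start: 32 mm across, 24 mm high, origin at the centre of its foot (14 mm above the bench), top 38 mm above the bench. The four posts stand in one straight row, 68 mm apart, in an order that changes; their y axes run along the row towards its brass-pin end, which is always the left (+y) end: that post is first in the queue.
- post_oblong: Fixed pale wooden post of the intake rack on which the oblong watch stands at the start: 32 mm across, 24 mm high, origin at the centre of its foot (14 mm above the bench), top 38 mm above the bench. The four posts stand in one straight row, 68 mm apart, in an order that changes; their y axes run along the row towards its brass-pin end, which is always the left (+y) end: that post is first in the queue.
- post_pocket: Fixed pale wooden post of the intake rack on which the pocket watch stands at the start: 32 mm across, 24 mm high, origin at the centre of its foot (14 mm above the bench), top 38 mm above the bench. The four posts stand in one straight row, 68 mm apart, in an order that changes; their y axes run along the row towards its brass-pin end, which is always the left (+y) end: that post is first in the queue.
- test_rack: Fixed aluminium rack, 60 mm (x) by 320 mm (y, along the row), 14 mm high board; origin at the centre of its underside on the bench. Four empty rubber-capped posts, 32 mm across, tops 38 mm above the bench, at x = 0 and y = +102, +34, -34, -102 mm in its frame. It stands parallel to the intake rack within about 0.4 rad, on the near or the far side of it.
- brass_pin: Fixed upright brass pin, 16 mm across, 24 mm high, on the board of the test rack at one end of its row (y = +145 or -145 mm in the rack's frame; it varies), 43 mm beyond the centre of the end post; origin at its foot. It marks the end where the test order begins; a low black stud marks the other end.
There are look-alikes about, which are no part of the job. Leave any red look-alike of the watch_square alone.

How it is judged:
By the outcome, as a careful person would: the job done as asked, in the order asked, and still so for the second after the job is handed in, with the robot touching nothing.
It also fails if it takes over 104 s, if anything falls off the work surface, if the arm or the gripper's body presses on something with over 40 N, if the wrist force passes 120 N, or if a joint passes its speed limit or range.

## Robot

A 6-joint arm with a two-finger parallel gripper is mounted at the origin on the work surface. World frame = base frame: x ahead of the robot, y to its left, z up, the work surface at z = 0. Lengths are in m, angles in rad, forces in N, time in s.
With the tool pointing down it reaches from about 0.35 to 0.925 m from the base axis. Payload 6.4 kg.
Tool frame: the origin (TCP) lies between the finger pads; the fingertips stand 25 mm ahead of it and the grasp point (between the pads) lies 6 mm ahead of it; z points along the fingers, y is the line along which they close (so a half turn about z gives the same grasp; the last joint's range is limited). The gripper opens to 94 mm and grips with 3 to 60 N. Pads are 16 mm wide; open, the fingers measure 119 mm over their backs; the gripper's body (75 mm by 177 mm) begins 78 mm behind the grasp point.
Start: joints at [0.975, 0.245, 1.558, -0, 1.339, -0.174], TCP at [0.266, 0.593, 0.23] pointing down, gripper open.
Joint ranges: [-3.13, 3.13], [-1.02, 2.26], [0.13, 2.54], [-0.95, 4.09], [0.21, 2.88], [-2.74, 2.74]. Speed limits (rad/s): [2.57, 2.57, 3.14, 3.14, 3.14, 3.14].

## Interface

Orientations are given as [roll, pitch, yaw] about the fixed x, y, z axes, in that order (R = Rz(yaw) Ry(pitch) Rx(roll)).
In Python, from rig import sensors, optics, workorder gives the robot as it stands. The module is installed in compiled form; this text tells all that it offers.
- The arm moves only by the tool play_rows, never from a script. Its argument "plan" is a list of rows, each an object with "offset": the shift along the tool's x, y, z in units of 0.03 m (1.0 is 0.03 m), a list of three; "delta_rot": the turn, a rotation vector about the tool's x, y, z in units of 5 degrees (1.0 is 5 degrees), a list of three; "gripper": the opening, from 0 (shut) to 1 (fully open). In form: [{"offset": [dx, dy, dz], "delta_rot": [rx, ry, rz], "gripper": gripper}, ...]. A call has 1 to 12 rows; each row shifts and turns the commanded pose from where the row before left it, along the tool's axes as they then stand; what a row does not reach is not made up. A row lasts 1/10 s, in which the tool goes at most 50 mm and 8.59 degrees, less where a joint would pass 70% of its speed; a pose out of reach is approached as far as the arm can. A call with a number of a shift or a turn outside -1 to 1 is refused whole. A call with a gripper value outside its range is refused whole. The fingers move at their own pace and stop on an object; "newtons" is the grip in N (left out, the last holds). Time passes only in rows, so rows that do not move let the fingers close. It gives the time, the measured TCP pose, the force, the opening and the grip force at its end, in the units of the state.
- sensors.observe(): the state, without advancing time (a new reading comes with each control period).
- optics.grab_frame(name): name is "scene" or "top" or "wrist"; returns a dict with "frame" (400x640x3 uint8, red, green, blue), "vfov" (degrees; the focal length in pixels is half the picture's height over the tangent of half this angle, whatever the lens; pixels are square), "cx", "cy" (the principal point, pixels), "R" (3x3) and "t" (3): a world point X has camera coordinates R X + t. Camera axes: x right, y down, z forward; pixel columns grow to the right and rows downward; lengths in m; the calibration is good to about 2 mm. A picture is of the moment at which its call begins. There is no depth.
- workorder.finish_job(): hands the job in; it is judged then, once.
The state is a dict: "t": time; "joints": joint angles; "joint_velocities": joint speeds; "effort": joint torques, N m; "position": TCP position; "eef_rot": TCP orientation; "ft_force": force on the tool from outside, world axes, zero at the start; "ft_torque": the same for the moment, N m; "finger_gap": finger opening in m; "grip_force": force on a finger pad.
Only numpy, scipy, OpenCV 4.12 (cv2) and the standard library are available. Lean on these libraries where they do the work, as an engineer would, in place of code of your own. Each camera call takes 0.05 s, during which the arm holds its last target. There are 200 camera calls.

## Working session

There is one attempt and no reset: what is moved stays moved. The work goes in short steps, Python scripts to look and compute and a tool call to move; the robot and the scene stay as the last step left them, time stands still between calls to the robot, and variables do not carry over. Pictures are saved under pics/ and viewed, at most 14 in all, crops included, and the job is handed in when it is done.

Besides the shell and the picture viewer there is one more tool, called after "Call:" in YAML: its name, and indented under it one key for each argument. play_rows: Moves the arm, as the interface text tells. Shifts and turns lie within -1 to 1; 1 stands for 0.03 m of shift or 5 degrees of turn. Its arguments: {"type":"object","properties":{"plan":{"type":"array","items":{"type":"object","properties":{"offset":{"type":"array","items":{"type":"number","minimum":-1,"maximum":1}},"delta_rot":{"type":"array","items":{"type":"number","minimum":-1,"maximum":1}},"gripper":{"type":"number"}}}},"newtons":{"type":"number"}},"required":["plan"]}

```bash
mkdir -p pics; cat > h.py <<'E'
import numpy as np, cv2
from rig import sensors, optics
def grab(n,save=None):
    d=optics.grab_frame(n)
    if save: cv2.imwrite(f'pics/{save}.png',d['frame'][:,:,::-1])
    return d
def ray(d,px,z):
    R=np.array(d['R']);t=np.array(d['t']);f=200/np.tan(np.radians(d['vfov'])/2)
    v=R.T@np.array([(px[0]-d['cx'])/f,(px[1]-d['cy'])/f,1]);c=-R.T@t
    return c+v*(z-c[2])/v[2]
def proj(d,X):
    R=np.array(d['R']);t=np.array(d['t']);f=200/np.tan(np.radians(d['vfov'])/2)
    p=R@np.array(X)+t
    return p[:2]/p[2]*f+[d['cx'],d['cy']]
E
python3 - <<'E'
from h import *
import pickle
for n in('top','scene'):
    d=grab(n,n+'0'); pickle.dump(d,open(n+'.pkl','wb'))
    print(n,d['vfov'],d['cx'],d['cy'],-np.array(d['R']).T@d['t'])
print(sensors.observe())
E
```

```text
top 51.49974334544513 315.2735598385589 200.90505168635184 [0.45598857 0.01513138 0.76014912]
scene 45.15800453698289 313.82502320189343 200.2070733278418 [ 1.11847167 -0.21970307  0.62481242]
{'t': 0.1, 'joints': array([ 9.74892624e-01,  2.45728236e-01,  1.55891147e+00, -2.14658453e-05,
        1.33869766e+00, -1.74075078e-01]), 'joint_velocities': array([ 0.00029699, -0.00166232, -0.00256162,  0.00044853, -0.00190812,
       -0.00010303]), 'effort': array([ 1.28425490e-03, -4.16910303e+01, -3.15527558e+01,  6.86513563e-02,
        3.09198804e-02, -4.13526732e-05]), 'position': array([0.26582331, 0.59260045, 0.22945534]), 'eef_rot': array([-3.13987069e+00, -2.81613852e-04,  2.71976874e+00]), 'ft_force': array([0.39054088, 0.15546048, 1.13805247]), 'ft_torque': array([ 0.0089294 ,  0.02972212, -0.04372673]), 'grip_force': 0.0, 'finger_gap': 0.09362482368011588}
```

View pics/top0.png

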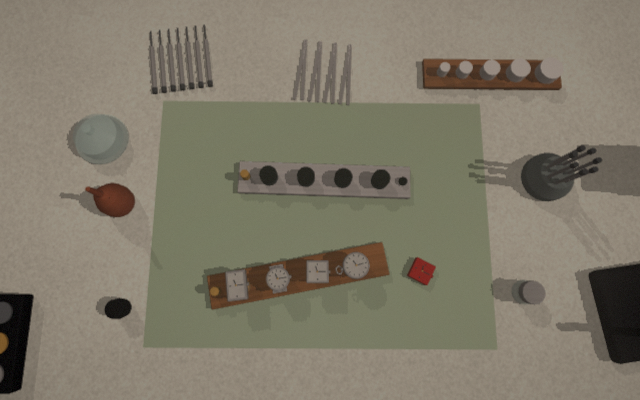

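View pics/scene0.png

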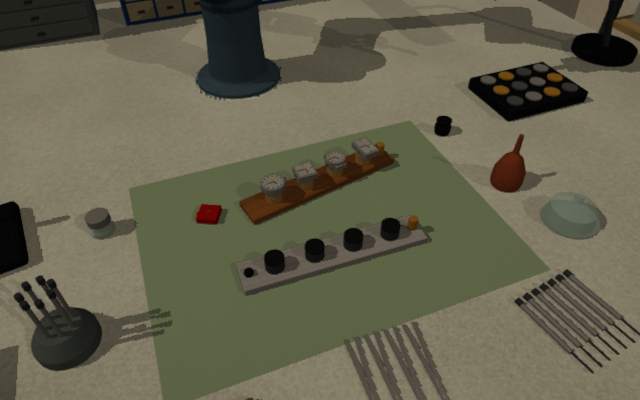

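The intake rack is nearer the robot with its pin at left (214,291). Left to right it holds the oblong (236,285), round (278,278), square (317,271) and pocket (356,265) watches. The test rack is beyond it, with its pin also at left (245,175) and its stud at right (403,181). The red decoy is at (421,271).

```bash
cat > m.py <<'E'
from h import *
import pickle
d=pickle.load(open('top.pkl','rb'));im=d['frame']
hsv=cv2.cvtColor(im,cv2.COLOR_RGB2HSV)
def comps(mask,x0,x1,y0,y1,amin):
    m=np.zeros_like(mask);m[y0:y1,x0:x1]=mask[y0:y1,x0:x1]
    cs,_=cv2.findContours(m,cv2.RETR_EXTERNAL,cv2.CHAIN_APPROX_NONE)
    return sorted([c for c in cs if cv2.contourArea(c)>amin],key=lambda c:c[:,0,0].mean())
print('caps')
P=[]
for c in comps((hsv[:,:,2]<40).astype(np.uint8)*255,230,415,150,205,30):
    (u,v),r=cv2.minEnclosingCircle(c); X=ray(d,(u,v),.038); print(np.round((u,v,r),1),X.round(4),cv2.contourArea(c))
print('watches')
g=((hsv[:,:,1]<60)&(hsv[:,:,2]>95)).astype(np.uint8)*255
for c in comps(g,205,390,240,310,60):
    rc=cv2.minAreaRect(c); X=ray(d,rc[0],.05); print(np.round(rc[0],1),np.round(rc[1],1),round(rc[2],1),X.round(4),cv2.contourArea(c))
print('pins')
for c in comps(((hsv[:,:,0]<28)&(hsv[:,:,0]>12)&(hsv[:,:,1]>130)&(hsv[:,:,2]>110)).astype(np.uint8)*255,200,400,150,310,8):
    (u,v),r=cv2.minEnclosingCircle(c); print(np.round((u,v,r),1),ray(d,(u,v),.038).round(4))
cv2.imwrite('pics/crop.png',cv2.resize(im[150:315,195:425,::-1],None,fx=3.4,fy=3.4,interpolation=cv2.INTER_CUBIC))
cv2.imwrite('pics/g.png',g)
E
python3 m.py
```

```text
caps
[267.5 175.5   9.2] [0.6408 0.0971 0.038 ] 196.0
[305.  176.5   9. ] [0.6396 0.0298 0.038 ] 205.5
[342.  177.5   9. ] [ 0.6383 -0.0366  0.038 ] 206.5
[379.8 178.9   9.3] [ 0.6363 -0.1043  0.038 ] 217.5
watches
[236.1 284.9] [29.2 19.3] 84.8 [0.4482 0.1429 0.05  ] 513.0
[278.1 278. ] [26.7 24.1] 78.7 [0.4602 0.0728 0.05  ] 441.5
[297.  255.5] [ 31. 184.] 90.0 [0.498  0.0416 0.05  ] 2953.0
[302.5 292. ] [ 34. 173.] 90.0 [0.4374 0.0315 0.05  ] 2872.0
[318.  271.5] [21. 22.] 90.0 [0.4714 0.0057 0.05  ] 434.0
[356. 265.] [25.5 24. ] 45.0 [ 0.4828 -0.0586  0.05  ] 483.0
pins
[214.  290.9   4.2] [0.4379 0.1821 0.038 ]
[244.  173.5   4. ] [0.6441 0.1393 0.038 ]
```

View pics/crop.png

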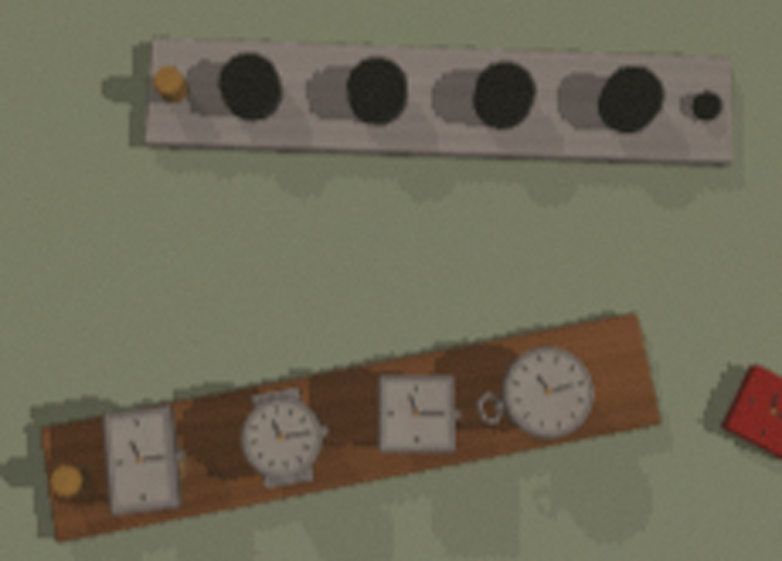

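The crop shows all four watches dial up, with their crowns on the right and the pocket watch's bow to the left. The measured sizes match the given ones: the oblong comes out at 50 x 33 mm and the post pitch at about 67 mm. Next I turn the tool and go over the oblong.

Call:
play_rows:
  plan:
    - {"offset":[0,0,0],"delta_rot":[0,0,1],"gripper":1}
    - {"offset":[0,0,0],"delta_rot":[0,0,1],"gripper":1}
    - {"offset":[0,0,0],"delta_rot":[0,0,1],"gripper":1}
    - {"offset":[0,0,0],"delta_rot":[0,0,1],"gripper":1}
    - {"offset":[0,0,0],"delta_rot":[0,0,1],"gripper":1}
    - {"offset":[0,0,0],"delta_rot":[0,0,1],"gripper":1}
    - {"offset":[0,0,0],"delta_rot":[0,0,1],"gripper":1}
    - {"offset":[0,0,0],"delta_rot":[0,0,1],"gripper":1}
    - {"offset":[0,0,0],"delta_rot":[0,0,1],"gripper":1}
    - {"offset":[0,0,0],"delta_rot":[0,0,1],"gripper":1}
    - {"offset":[0,0,0],"delta_rot":[0,0,1],"gripper":1}
    - {"offset":[0,0,0],"delta_rot":[0,0,1],"gripper":1}
  newtons: 25

```text
t: 1.3
position: [0.2659, 0.5928, 0.2298]
eef_rot: [-3.141, 0.001, 1.669]
ft_force: [0.4, -0.6, -0.2]
finger_gap: 0.0942
grip_force: 0.0
```

Call:
play_rows:
  plan:
    - {"offset":[-1,0.29,0],"delta_rot":[0,0,0],"gripper":1}
    - {"offset":[-1,0.29,0],"delta_rot":[0,0,0],"gripper":1}
    - {"offset":[-1,0.29,0],"delta_rot":[0,0,0],"gripper":1}
    - {"offset":[-1,0.29,0],"delta_rot":[0,0,0],"gripper":1}
    - {"offset":[-1,0.29,0],"delta_rot":[0,0,0],"gripper":1}
    - {"offset":[-1,0.29,0],"delta_rot":[0,0,0],"gripper":1}
    - {"offset":[-1,0.29,0],"delta_rot":[0,0,0],"gripper":1}
    - {"offset":[-1,0.29,0],"delta_rot":[0,0,0],"gripper":1}
    - {"offset":[-1,0.29,0],"delta_rot":[0,0,0],"gripper":1}
    - {"offset":[-1,0.29,0],"delta_rot":[0,0,0],"gripper":1}
    - {"offset":[-1,0.29,0],"delta_rot":[0,0,0],"gripper":1}
    - {"offset":[-1,0.29,0],"delta_rot":[0,0,0],"gripper":1}

```text
t: 2.5
position: [0.4066, 0.2442, 0.2301]
eef_rot: [-3.141, 0.0, 1.673]
ft_force: [0.3, -0.2, 0.2]
finger_gap: 0.094
grip_force: 0.0
```

Call:
play_rows:
  plan:
    - {"offset":[-1,0.29,0],"delta_rot":[0,0,0],"gripper":1}
    - {"offset":[-1,0.29,0],"delta_rot":[0,0,0],"gripper":1}
    - {"offset":[-1,0.29,0],"delta_rot":[0,0,0],"gripper":1}
    - {"offset":[-0.5,0.15,0],"delta_rot":[0,0,0],"gripper":1}
    - {"offset":[0,0,0],"delta_rot":[0,0,0],"gripper":1}
    - {"offset":[0,0,0],"delta_rot":[0,0,0],"gripper":1}

```text
t: 3.1
position: [0.4474, 0.1443, 0.2302]
eef_rot: [-3.141, -0.0, 1.672]
ft_force: [0.2, 0.7, 1.1]
finger_gap: 0.0936
grip_force: 0.0
```

```bash
python3 - <<'E'
from h import *
import pickle
d=grab('wrist','w1');pickle.dump(d,open('w1.pkl','wb'))
s=sensors.observe();print(s['t'],s['position'],s['eef_rot'],-np.array(d['R']).T@d['t'],d['vfov'])
E
```

```text
3.15 [0.44723727 0.14473842 0.23018886] [-3.14100974e+00 -3.08900057e-04  1.67308968e+00] [0.44116937 0.20861917 0.38511357] 62.84209961095351
```

View pics/w1.png

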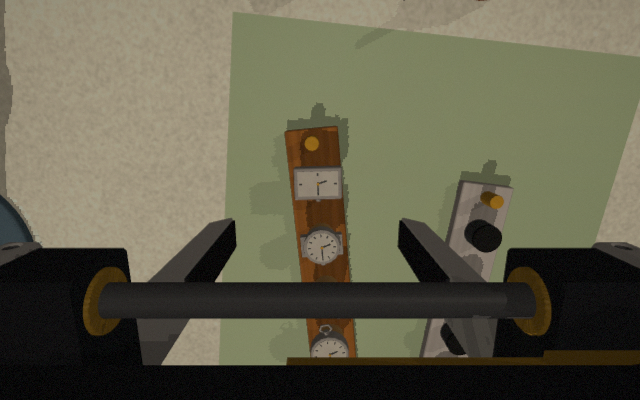

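The wrist view shows the oblong at (318,183), the round at (321,246) and the first test cap at (483,235), with its pin at (496,201). I measure these as a cross-check.

```bash
cat > mw.py <<'E'
from h import *
import pickle,sys
def meas(d,z=.05,box=(285,360,160,270)):
    im=d['frame'];hsv=cv2.cvtColor(im,cv2.COLOR_RGB2HSV)
    x0,x1,y0,y1=box
    for nm,m in(('w',(hsv[:,:,1]<70)&(hsv[:,:,2]>95)),):
        k=np.zeros(m.shape,np.uint8);k[y0:y1,x0:x1]=m[y0:y1,x0:x1]*255
        for c in cv2.findContours(k,cv2.RETR_EXTERNAL,cv2.CHAIN_APPROX_NONE)[0]:
            if cv2.contourArea(c)<100: continue
            b=cv2.boxPoints(cv2.minAreaRect(c));X=np.array([ray(d,p,z) for p in b])
            print('w',b.mean(0).round(1),X.mean(0).round(4),[round(float(np.linalg.norm(X[i]-X[(i+1)%4])),4) for i in(0,1)],'edge yaw',np.round(np.arctan2(*(X[1]-X[0])[[1,0]]),3))
def caps(d,box,z=.038,thr=40):
    im=d['frame'];hsv=cv2.cvtColor(im,cv2.COLOR_RGB2HSV);x0,x1,y0,y1=box
    k=np.zeros(im.shape[:2],np.uint8);k[y0:y1,x0:x1]=(hsv[y0:y1,x0:x1,2]<thr)*255
    for c in cv2.findContours(k,cv2.RETR_EXTERNAL,cv2.CHAIN_APPROX_NONE)[0]:
        if cv2.contourArea(c)<100: continue
        x,y,w,h=cv2.boundingRect(c);X=ray(d,(x+w/2,y+h/2),z);print('cap',x,y,w,h,X.round(4),'y/z bottom ext')
if __name__=='__main__':
    d=pickle.load(open('w1.pkl','rb'))
    meas(d);caps(d,(462,505,212,255))
    for X in[(.448,.143,.052),(.4602,.0728,.052),(.6415,.0985,.038)]: print(proj(d,X))
E
python3 mw.py
python3 - <<'E'
import cv2
im=cv2.imread('pics/w1.png')
cv2.imwrite('pics/w1c.png',cv2.resize(im[130:270,270:520],None,fx=3.2,fy=3.2,interpolation=cv2.INTER_CUBIC))
E
```

```text
w [321.5 247. ] [0.46   0.0719 0.05  ] [0.0443, 0.0398] edge yaw 0.198
w [317.2 184.2] [0.4483 0.1411 0.05  ] [0.0483, 0.0336] edge yaw 0.134
w [292.  215.5] [0.4252 0.1024 0.05  ] [0.1193, 0.0144] edge yaw 1.651
w [350.5 214.5] [0.4872 0.1098 0.05  ] [0.0174, 0.1214] edge yaw 0.102
cap 465 220 37 32 [0.6401 0.0991 0.038 ] y/z bottom ext
[317.15104635 182.97360735]
[321.70513335 247.22348904]
[484.65295174 236.59767188]
```

View pics/w1c.png

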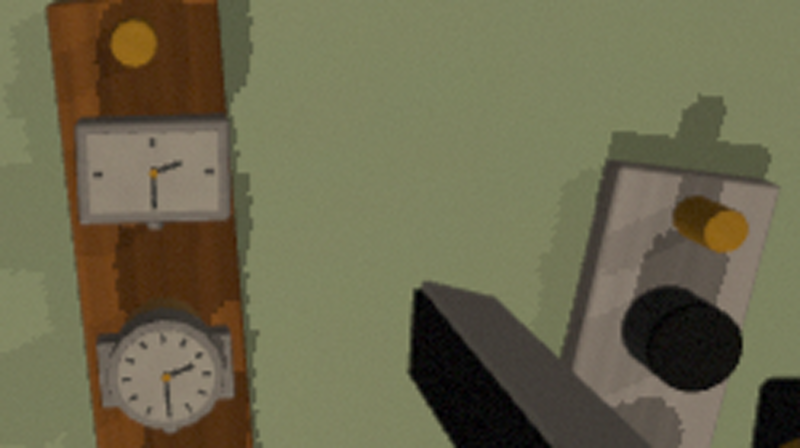

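The crop confirms that each black cap blob also includes the post side; the true top circle of test post 1 is near (487,238). I fit only the rim facing away from the camera, at the known radius, in the three views.

```bash
cat > fit.py <<'E'
from h import *
import pickle
from scipy.optimize import least_squares
def capfit(d,px,z=.038,thr=45,half=24):
    """Rim of a cap top: contour points on the far-from-camera side cast onto the top plane, circle of known radius."""
    im=d['frame'];u,v=map(int,px);C=-np.array(d['R']).T@d['t']
    y0,x0=max(v-half,0),max(u-half,0)
    k=np.zeros(im.shape[:2],np.uint8);k[y0:v+half,x0:u+half]=(im[y0:v+half,x0:u+half].max(2)<thr)*255
    n,l,st,ce=cv2.connectedComponentsWithStats(k)
    i=l[v,u]
    if i==0:return None
    c=max(cv2.findContours((l==i).astype(np.uint8),cv2.RETR_EXTERNAL,cv2.CHAIN_APPROX_NONE)[0],key=len)[:,0].astype(float)
    P=np.array([ray(d,p,z)[:2] for p in c])
    far=P.mean(0)-C[:2];far/=np.linalg.norm(far)
    cen=P.mean(0)
    px_m=np.linalg.norm(ray(d,(u+1,v),z)-ray(d,(u,v),z))
    for _ in range(8):
        Q=P[(P-cen)@far>-0.002]
        cen=least_squares(lambda q:np.linalg.norm(Q-q,axis=1)-(.016-px_m/2),cen,loss='soft_l1',f_scale=.001).x
    return cen,np.std(np.linalg.norm(Q-cen,axis=1))
if __name__=='__main__':
    X0=[(.642,.0985-.068*i) for i in range(4)]
    for n in('top','scene','w1'):
        d=pickle.load(open(n+'.pkl','rb'))
        for x in X0:
            p=proj(d,(x[0]+.0,x[1],.038))
            if n=='w1' and x[1]<.09: continue
            r=capfit(d,p); print(n,p.round(),None if r is None else (r[0].round(4),r[1].round(4)))
E
python3 fit.py
```

```text
top [267. 175.] (array([0.6424, 0.0963]), np.float64(0.0008))
top [305. 175.] (array([0.6406, 0.0293]), np.float64(0.0008))
top [343. 175.] (array([ 0.6387, -0.0379]), np.float64(0.0008))
top [380. 176.] (array([ 0.6376, -0.1051]), np.float64(0.0008))
scene [392. 222.] (array([0.6455, 0.0946]), np.float64(0.0006))
scene [355. 233.] (array([0.6435, 0.0265]), np.float64(0.0005))
scene [316. 245.] (array([ 0.6421, -0.0413]), np.float64(0.0005))
scene [276. 257.] (array([ 0.6403, -0.1092]), np.float64(0.0005))
w1 [485. 237.] (array([0.6447, 0.0966]), np.float64(0.0004))
```

Averaging the fits gives test posts at about (.644,.096), (.642,.028), (.640,-.040) and (.639,-.108). I descend onto the oblong and grip it.

Call:
play_rows:
  plan:
    - {"offset":[-0.09,0.03,1],"delta_rot":[0,0,0],"gripper":1}
    - {"offset":[0,0,1],"delta_rot":[0,0,0],"gripper":1}
    - {"offset":[0,0,1],"delta_rot":[0,0,0],"gripper":1}
    - {"offset":[0,0,1],"delta_rot":[0,0,0],"gripper":1}
    - {"offset":[0,0,1],"delta_rot":[0,0,0],"gripper":1}
    - {"offset":[0,0,0.6],"delta_rot":[0,0,0],"gripper":1}
    - {"offset":[0,0,0.4],"delta_rot":[0,0,0],"gripper":1}
    - {"offset":[0,0,0],"delta_rot":[0,0,0],"gripper":1}
    - {"offset":[0,0,0],"delta_rot":[0,0,0],"gripper":0.6}
    - {"offset":[0,0,0],"delta_rot":[0,0,0],"gripper":0.5}
    - {"offset":[0,0,0],"delta_rot":[0,0,0],"gripper":0.4}
    - {"offset":[0,0,0],"delta_rot":[0,0,0],"gripper":0.4}
  newtons: 25

```text
t: 4.35
position: [0.4494, 0.1416, 0.0512]
eef_rot: [3.14, 0.0, 1.673]
ft_force: [1.0, -0.4, -0.1]
finger_gap: 0.0656
grip_force: 0.0
```

Call:
play_rows:
  plan:
    - {"offset":[0,0,0],"delta_rot":[0,0,0],"gripper":0.3}
    - {"offset":[0,0,0],"delta_rot":[0,0,0],"gripper":0.3}
    - {"offset":[0,0,0],"delta_rot":[0,0,0],"gripper":0.3}

```text
t: 4.65
position: [0.4489, 0.1415, 0.0507]
eef_rot: [3.142, 0.0, 1.673]
ft_force: [-0.9, -0.3, 2.8]
finger_gap: 0.0499
grip_force: 24.9
```

The gap of 49.9 mm matches the oblong. I lift it and carry it over test post 1.

Call:
play_rows:
  plan:
    - {"offset":[0,0,-0.5],"delta_rot":[0,0,0],"gripper":0.3}
    - {"offset":[0,0,-1],"delta_rot":[0,0,0.73],"gripper":0.3}
    - {"offset":[0,0,-1],"delta_rot":[0,0,0.73],"gripper":0.3}
    - {"offset":[-0.2,0.8,0],"delta_rot":[0,0,0],"gripper":0.3}
    - {"offset":[-0.2,1,0],"delta_rot":[0,0,0],"gripper":0.3}
    - {"offset":[-0.2,1,0],"delta_rot":[0,0,0],"gripper":0.3}
    - {"offset":[-0.2,1,0],"delta_rot":[0,0,0],"gripper":0.3}
    - {"offset":[-0.2,1,0],"delta_rot":[0,0,0],"gripper":0.3}
    - {"offset":[-0.2,1,0],"delta_rot":[0,0,0],"gripper":0.3}
    - {"offset":[-0.16,0.72,0],"delta_rot":[0,0,0],"gripper":0.3}
    - {"offset":[0,0,0],"delta_rot":[0,0,0],"gripper":0.3}
    - {"offset":[0,0,0],"delta_rot":[0,0,0],"gripper":0.3}

```text
t: 5.85
position: [0.6425, 0.0958, 0.1246]
eef_rot: [-3.14, -0.0, 1.545]
ft_force: [0.0, 0.4, -1.0]
finger_gap: 0.0498
grip_force: 24.9
```

```bash
python3 - <<'E'
from h import *
import pickle
s=sensors.observe();print(s['t'],s['position'],s['eef_rot'],s['finger_gap'])
d=grab('wrist','w2');pickle.dump(d,open('w2.pkl','wb'))
E
```

```text
5.85 [0.64250902 0.09582341 0.12459027] [-3.13964908e+00 -7.05098644e-05  1.54505728e+00] 0.04976423626217049
```

View pics/w2.png

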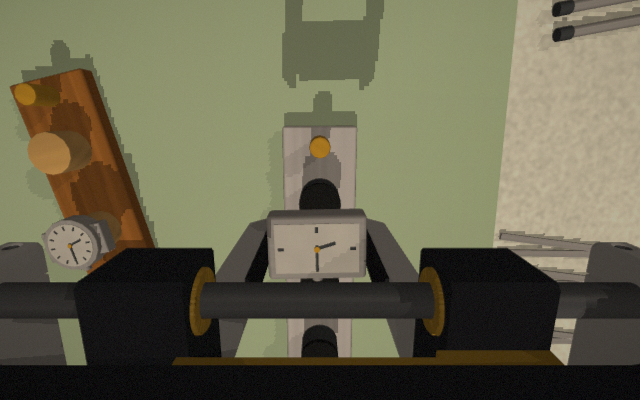

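The oblong is held level at (317,249). The pin (320,147), post 1 (320,195) and post 2 (320,345) lie in line below it. I cross-check with the pin, which stands 43 mm beyond post 1.

```bash
python3 - <<'E'
from h import *
from mw import meas
import pickle
d=pickle.load(open('w2.pkl','rb'));im=d['frame'];hsv=cv2.cvtColor(im,cv2.COLOR_RGB2HSV)
k=np.zeros(im.shape[:2],np.uint8);k[130:170,300:345]=((hsv[:,:,1]>130)&(hsv[:,:,2]>90)&(hsv[:,:,0]<30))[130:170,300:345]*255
c=max(cv2.findContours(k,0,1)[0],key=cv2.contourArea);(u,v),r=cv2.minEnclosingCircle(c)
P=ray(d,(u,v),.038);print('pin',u,v,r,P.round(4),'post1',(P[:2]+.043*np.array([-.025,-1])).round(4))
# cap 1 far rim top point
k=np.zeros(im.shape[:2],np.uint8);k[170:215,290:350]=(im.max(2)<45)[170:215,290:350]*255
ys,xs=np.where(k);w=xs[ys==205]; print('top row',ys.min(),ray(d,(320,ys.min()),.038).round(4),'cols',w.min(),w.max())
meas(d,.126,(262,372,205,285))
for v in(208,214,280):print(ray(d,(318,v),.126).round(4))
E
```

```text
pin 319.5489501953125 147.03146362304688 10.549094200134277 [0.6458 0.1393 0.038 ] post1 [0.6447 0.0963]
top row 179 [0.6456 0.1155 0.038 ] cols 300 339
w [317. 243.] [0.643  0.0989 0.126 ] [0.0524, 0.0404] edge yaw -0.024
w [280. 212.] [0.6254 0.116  0.126 ] [0.0175, 0.0071] edge yaw -0.024
[0.644  0.1176 0.126 ]
[0.6439 0.1145 0.126 ]
[0.6431 0.0793 0.126 ]
```

Call:
play_rows:
  plan:
    - {"offset":[0.02,0.02,1],"delta_rot":[0,0,0],"gripper":0.3}
    - {"offset":[0,0,0.8],"delta_rot":[0,0,0],"gripper":0.3}
    - {"offset":[0,0,0.4],"delta_rot":[0,0,0],"gripper":0.3}
    - {"offset":[0,0,0.2],"delta_rot":[0,0,0],"gripper":0.3}
    - {"offset":[0,0,0],"delta_rot":[0,0,0],"gripper":0.3}
    - {"offset":[0,0,0],"delta_rot":[0,0,0],"gripper":0.3}

```text
t: 6.5
position: [0.6446, 0.0964, 0.0547]
eef_rot: [3.14, -0.0, 1.545]
ft_force: [0.4, -0.3, -0.7]
finger_gap: 0.05
grip_force: 24.9
```

Call:
play_rows:
  plan:
    - {"offset":[0,-0.02,0.1],"delta_rot":[0,0,0],"gripper":0.3}
    - {"offset":[0,0,0],"delta_rot":[0,0,0],"gripper":0.3}
    - {"offset":[0,0,0],"delta_rot":[0,0,0],"gripper":0.3}

```text
t: 6.8
position: [0.6436, 0.0964, 0.0509]
eef_rot: [3.141, 0.0, 1.545]
ft_force: [0.3, -0.5, -0.9]
finger_gap: 0.0501
grip_force: 24.9
```

Call:
play_rows:
  plan:
    - {"offset":[0,0,0],"delta_rot":[0,0,0],"gripper":0.57}
    - {"offset":[0,0,0],"delta_rot":[0,0,0],"gripper":0.6}
    - {"offset":[0,0,0],"delta_rot":[0,0,0],"gripper":0.7}
    - {"offset":[0,0,-0.4],"delta_rot":[0,0,0],"gripper":0.75}
    - {"offset":[0,0,-0.8],"delta_rot":[0,0,0],"gripper":0.8}
    - {"offset":[0,0,-1],"delta_rot":[0,0,0],"gripper":0.8}
    - {"offset":[0,0,-0.8],"delta_rot":[0,0,0],"gripper":0.8}
    - {"offset":[0,0,0],"delta_rot":[0,0,0],"gripper":0.8}

```text
t: 7.6
position: [0.6463, 0.0964, 0.1459]
eef_rot: [3.132, -0.0, 1.545]
ft_force: [0.7, 0.3, 0.5]
finger_gap: 0.0752
grip_force: 0.0
```

Call:
play_rows:
  plan:
    - {"offset":[-0.1,-0.8,0],"delta_rot":[0,0,0],"gripper":0.8}
    - {"offset":[-0.14,-1,0],"delta_rot":[0,0,0],"gripper":0.8}
    - {"offset":[-0.14,-1,0],"delta_rot":[0,0,0],"gripper":0.8}
    - {"offset":[-0.14,-1,0],"delta_rot":[0,0,0],"gripper":0.8}
    - {"offset":[-0.14,-1,0],"delta_rot":[0,0,0],"gripper":0.8}
    - {"offset":[-0.14,-0.8,0],"delta_rot":[0,0,0],"gripper":0.8}
    - {"offset":[-0.16,-0.5,0],"delta_rot":[0,0,0],"gripper":0.8}
    - {"offset":[0,0,0],"delta_rot":[0,0,-0.86],"gripper":0.8}
    - {"offset":[0,0,0],"delta_rot":[0,0,-0.85],"gripper":0.8}
    - {"offset":[0,0,0],"delta_rot":[0,0,-0.85],"gripper":0.8}
    - {"offset":[0,0,0],"delta_rot":[0,0,0],"gripper":0.8}
    - {"offset":[0,0,0],"delta_rot":[0,0,0],"gripper":0.8}

```text
t: 8.8
position: [0.4593, 0.0723, 0.1398]
eef_rot: [-3.141, -0.0, 1.767]
ft_force: [0.5, 0.3, -0.2]
finger_gap: 0.0751
grip_force: 0.0
```

```bash
python3 - <<'E'
from h import *
import pickle
s=sensors.observe();print(s['t'],s['position'],s['eef_rot'],s['finger_gap'])
d=grab('wrist','w3');pickle.dump(d,open('w3.pkl','wb'))
a=grab('top','t3');pickle.dump(a,open('t3.pkl','wb'))
im=np.vstack([d['frame'][:,:,::-1],a['frame'][:,:,::-1]])
cv2.imwrite('pics/c3.png',cv2.resize(im,None,fx=.75,fy=.75,interpolation=cv2.INTER_AREA))
E
```

```text
8.8 [0.45925117 0.07230956 0.13984758] [-3.14061042e+00 -2.97230706e-04  1.76705068e+00] 0.07514795662386149
```

View pics/c3.png

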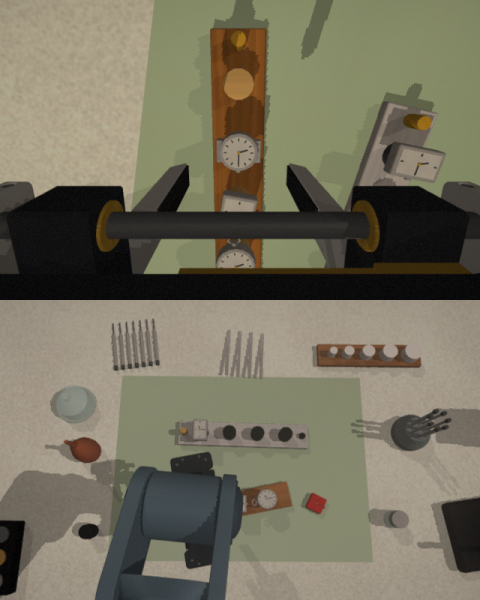

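The oblong sits on test post 1 at about (555,215) in the wrist view. The round watch is at (317,203), centred between the fingers. I measure both.

```bash
python3 - <<'E'
from h import *
from mw import meas
import pickle
d=pickle.load(open('w3.pkl','rb'));a=pickle.load(open('t3.pkl','rb'))
print('round');meas(d,.049,(284,350,170,232))
c=cv2.HoughCircles(cv2.cvtColor(d['frame'],7)[160:245,270:370],cv2.HOUGH_GRADIENT,1,50,param1=100,param2=15,minRadius=15,maxRadius=40);print(c)
if c is not None: print(ray(d,(c[0,0,0]+270,c[0,0,1]+160),.052))
print('oblong wrist');meas(d,.052,(512,600,180,245))
print('oblong top');meas(a,.052,(250,282,150,200))
E
```

```text
round
w [318.  203.5] [0.4604 0.0718 0.049 ] [0.0442, 0.0409] edge yaw 0.198
[[[47.5 43.5 21. ]]]
[0.45982619 0.07285045 0.052     ]
oblong wrist
w [555.5 212. ] [0.6412 0.1017 0.052 ] [0.0655, 0.0523] edge yaw 0.198
oblong top
w [265.5 174.5] [0.6395 0.0991 0.052 ] [0.0551, 0.0889] edge yaw -1.562
```

The round watch is confirmed at (.460,.072). I descend and grip its end lugs.

Call:
play_rows:
  plan:
    - {"offset":[0,0.02,1],"delta_rot":[0,0,0],"gripper":0.8}
    - {"offset":[0,0,1],"delta_rot":[0,0,0],"gripper":0.8}
    - {"offset":[0,0,0.7],"delta_rot":[0,0,0],"gripper":0.8}
    - {"offset":[0,0,0.33],"delta_rot":[0,0,0],"gripper":0.8}
    - {"offset":[0,0,0],"delta_rot":[0,0,0],"gripper":0.8}
    - {"offset":[0,0,0],"delta_rot":[0,0,0],"gripper":0.6}
    - {"offset":[0,0,0],"delta_rot":[0,0,0],"gripper":0.5}
    - {"offset":[0,0,0],"delta_rot":[0,0,0],"gripper":0.4}
    - {"offset":[0,0,0],"delta_rot":[0,0,0],"gripper":0.3}
    - {"offset":[0,0,0],"delta_rot":[0,0,0],"gripper":0.3}
    - {"offset":[0,0,0],"delta_rot":[0,0,0],"gripper":0.3}

```text
t: 10.0
position: [0.4607, 0.0724, 0.0503]
eef_rot: [3.141, 0.0, 1.769]
ft_force: [-1.0, -0.2, 5.8]
finger_gap: 0.0456
grip_force: 25.0
```

Call:
play_rows:
  plan:
    - {"offset":[0,0,-0.5],"delta_rot":[0,0,0],"gripper":0.3}
    - {"offset":[0,0,-1],"delta_rot":[0,0,0.86],"gripper":0.3}
    - {"offset":[0,0,-1],"delta_rot":[0,0,0.85],"gripper":0.3}
    - {"offset":[0,0,0],"delta_rot":[0,0,0.85],"gripper":0.3}
    - {"offset":[-0.2,0.8,0],"delta_rot":[0,0,0],"gripper":0.3}
    - {"offset":[-0.2,1,0],"delta_rot":[0,0,0],"gripper":0.3}
    - {"offset":[-0.2,1,0],"delta_rot":[0,0,0],"gripper":0.3}
    - {"offset":[-0.2,1,0],"delta_rot":[0,0,0],"gripper":0.3}
    - {"offset":[-0.2,1,0],"delta_rot":[0,0,0],"gripper":0.3}
    - {"offset":[-0.2,0.8,0],"delta_rot":[0,0,0],"gripper":0.3}
    - {"offset":[-0.12,0.5,0],"delta_rot":[0,0,0],"gripper":0.3}
    - {"offset":[0,0,0],"delta_rot":[0,0,0],"gripper":0.3}

```text
t: 11.2
position: [0.6432, 0.0275, 0.1239]
eef_rot: [-3.142, 0.0, 1.544]
ft_force: [-0.5, -0.4, -0.6]
finger_gap: 0.046
grip_force: 25.0
```

```bash
python3 - <<'E'
from h import *
import pickle
s=sensors.observe();print(s['t'],s['position'],s['eef_rot'],s['finger_gap'])
d=grab('wrist','w4');pickle.dump(d,open('w4.pkl','wb'))
E
```

```text
11.2 [0.64319549 0.02751075 0.12389679] [-3.14156607e+00  1.52403738e-05  1.54441705e+00] 0.046046218247995714
```

View pics/w4.png

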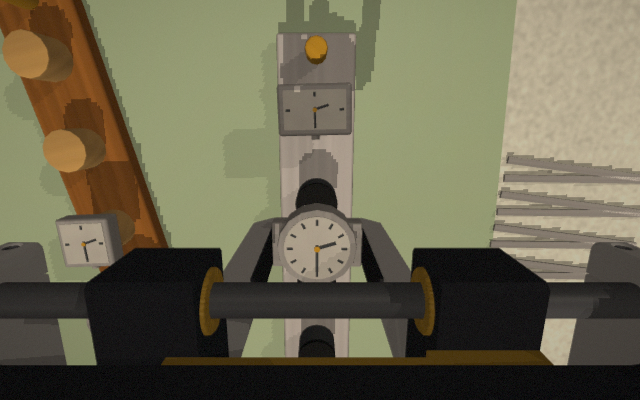

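The round is held at (317,249) above post 2 (317,192). The oblong, at (315,109), lies on the line of the pin (316,48).

```bash
python3 - <<'E'
from h import *
import pickle
d=pickle.load(open('w4.pkl','rb'));hsv=cv2.cvtColor(d['frame'],cv2.COLOR_RGB2HSV)
print('pin',ray(d,(316.3,48),.038),'dialc',ray(d,(315,109.5),.052))
for v in(86,133):print('oblong edge',ray(d,(315,v),.052))
im=d['frame'];r=np.where(im[170:215,317].max(1)<45)[0]+170;row=np.where(im[200,290:345].max(1)<45)[0]+290
print('cap2',r.min(),ray(d,(317,r.min()),.038),row.min(),row.max(),ray(d,((row.min()+row.max())/2,200),.038))
print('held dial',ray(d,(317,249),.125))
E
```

```text
pin [0.64601866 0.13845499 0.038     ] dialc [0.64411623 0.09738686 0.052     ]
oblong edge [0.64451479 0.11242689 0.052     ]
oblong edge [0.6437049  0.08186524 0.052     ]
cap2 179 [0.6442101  0.04735918 0.038     ] 297 336 [0.64342435 0.0311832  0.038     ]
held dial [0.64367386 0.02781998 0.125     ]
```

Call:
play_rows:
  plan:
    - {"offset":[0,-0.02,1],"delta_rot":[0,0,0],"gripper":0.3}
    - {"offset":[0,0,0.8],"delta_rot":[0,0,0],"gripper":0.3}
    - {"offset":[0,0,0.4],"delta_rot":[0,0,0],"gripper":0.3}
    - {"offset":[0,0,0.2],"delta_rot":[0,0,0],"gripper":0.3}
    - {"offset":[0,0,0.07],"delta_rot":[0,0,0],"gripper":0.3}
    - {"offset":[0,0,0],"delta_rot":[0,0,0],"gripper":0.3}
    - {"offset":[0,0,0],"delta_rot":[0,0,0],"gripper":0.3}
    - {"offset":[0,0,0],"delta_rot":[0,0,0],"gripper":0.3}

```text
t: 12.05
position: [0.6423, 0.0281, 0.0515]
eef_rot: [3.14, 0.0, 1.545]
ft_force: [0.5, 0.2, -1.8]
finger_gap: 0.0457
grip_force: 25.0
```

Call:
play_rows:
  plan:
    - {"offset":[0,0,0.03],"delta_rot":[0,0,0],"gripper":0.3}
    - {"offset":[0,0,0],"delta_rot":[0,0,0],"gripper":0.53}
    - {"offset":[0,0,0],"delta_rot":[0,0,0],"gripper":0.58}
    - {"offset":[0,0,0],"delta_rot":[0,0,0],"gripper":0.7}
    - {"offset":[0,0,-0.4],"delta_rot":[0,0,0],"gripper":0.75}
    - {"offset":[0,0,-0.8],"delta_rot":[0,0,0],"gripper":0.8}
    - {"offset":[0,0,-1],"delta_rot":[0,0,0],"gripper":0.8}
    - {"offset":[0,0,-0.8],"delta_rot":[0,0,0],"gripper":0.8}
    - {"offset":[0,0,0],"delta_rot":[0,0,0],"gripper":0.8}

```text
t: 12.95
position: [0.6445, 0.0278, 0.1449]
eef_rot: [3.133, 0.001, 1.545]
ft_force: [0.7, 0.0, -0.2]
finger_gap: 0.0753
grip_force: 0.0
```

Call:
play_rows:
  plan:
    - {"offset":[-0.1,-0.7,0],"delta_rot":[0,0,0],"gripper":0.7}
    - {"offset":[-0.15,-1,0],"delta_rot":[0,0,0],"gripper":0.7}
    - {"offset":[-0.15,-1,0],"delta_rot":[0,0,0],"gripper":0.7}
    - {"offset":[-0.15,-1,0],"delta_rot":[0,0,0],"gripper":0.7}
    - {"offset":[-0.15,-1,0],"delta_rot":[0,0,0],"gripper":0.7}
    - {"offset":[-0.1,-0.6,0],"delta_rot":[0,0,0],"gripper":0.7}
    - {"offset":[-0.1,-0.38,0],"delta_rot":[0,0,-0.3],"gripper":0.7}
    - {"offset":[0,0,0],"delta_rot":[0,0,0],"gripper":0.7}
    - {"offset":[0,0,0],"delta_rot":[0,0,0],"gripper":0.7}
    - {"offset":[0,0,0],"delta_rot":[0,0,0],"gripper":0.7}

```text
t: 13.95
position: [0.471, 0.0055, 0.1394]
eef_rot: [-3.142, -0.0, 1.571]
ft_force: [-0.9, -0.1, -0.8]
finger_gap: 0.0655
grip_force: 0.0
```

```bash
python3 - <<'E'
from h import *
from mw import meas
import pickle
s=sensors.observe();print(s['t'],s['position'],s['eef_rot'],s['finger_gap'])
d=grab('wrist','w5');pickle.dump(d,open('w5.pkl','wb'))
p=proj(d,(.4714,.0057,.052)).astype(int);print(p)
meas(d,.052,(p[0]-38,p[0]+38,p[1]-36,p[1]+36))
E
```

```text
13.95 [0.47102404 0.00552851 0.13940196] [-3.14156277e+00 -4.87073803e-05  1.57113436e+00] 0.0654954148010759
[316 203]
w [317.5 204. ] [0.4719 0.0053 0.052 ] [0.0369, 0.038] edge yaw 0.001
w [286. 203.] [0.4478 0.0057 0.052 ] [0.0554, 0.0119] edge yaw 1.545
```

View pics/w5.png

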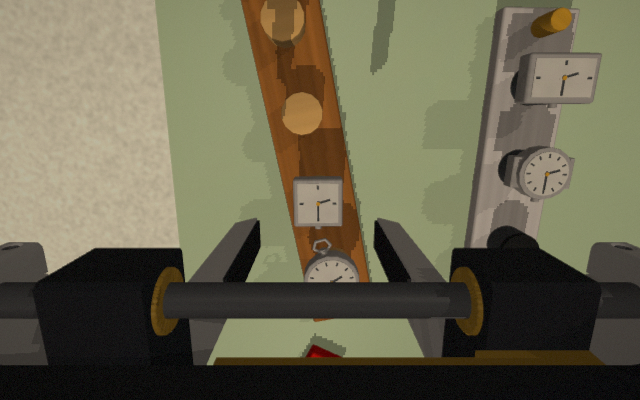

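The square is at (318,203), centred and at yaw 0. The round sits on post 2 (545,173). I grip the square.

Call:
play_rows:
  plan:
    - {"offset":[0,0.02,1],"delta_rot":[0,0,0],"gripper":0.7}
    - {"offset":[0,0,1],"delta_rot":[0,0,0],"gripper":0.7}
    - {"offset":[0,0,0.7],"delta_rot":[0,0,0],"gripper":0.7}
    - {"offset":[0,0,0.28],"delta_rot":[0,0,0],"gripper":0.7}
    - {"offset":[0,0,0],"delta_rot":[0,0,0],"gripper":0.7}
    - {"offset":[0,0,0],"delta_rot":[0,0,0],"gripper":0.5}
    - {"offset":[0,0,0],"delta_rot":[0,0,0],"gripper":0.4}
    - {"offset":[0,0,0],"delta_rot":[0,0,0],"gripper":0.3}
    - {"offset":[0,0,0],"delta_rot":[0,0,0],"gripper":0.25}
    - {"offset":[0,0,0],"delta_rot":[0,0,0],"gripper":0.25}
    - {"offset":[0,0,0],"delta_rot":[0,0,0],"gripper":0.25}

```text
t: 15.1
position: [0.4718, 0.0054, 0.0509]
eef_rot: [3.14, 0.0, 1.571]
ft_force: [-0.8, -0.2, 6.0]
finger_gap: 0.038
grip_force: 25.0
```

Call:
play_rows:
  plan:
    - {"offset":[0,0,-0.5],"delta_rot":[0,0,0],"gripper":0.25}
    - {"offset":[0,0,-1],"delta_rot":[0,0,0.3],"gripper":0.25}
    - {"offset":[0,0,-1],"delta_rot":[0,0,0],"gripper":0.25}
    - {"offset":[-0.2,0.7,0],"delta_rot":[0,0,0],"gripper":0.25}
    - {"offset":[-0.2,1,0],"delta_rot":[0,0,0],"gripper":0.25}
    - {"offset":[-0.2,1,0],"delta_rot":[0,0,0],"gripper":0.25}
    - {"offset":[-0.2,1,0],"delta_rot":[0,0,0],"gripper":0.25}
    - {"offset":[-0.2,1,0],"delta_rot":[0,0,0],"gripper":0.25}
    - {"offset":[-0.2,0.6,0],"delta_rot":[0,0,0],"gripper":0.25}
    - {"offset":[-0.16,0.37,0],"delta_rot":[0,0,0],"gripper":0.25}
    - {"offset":[0,0,0],"delta_rot":[0,0,0],"gripper":0.25}
    - {"offset":[0,0,0],"delta_rot":[0,0,0],"gripper":0.25}

```text
t: 16.3
position: [0.6393, -0.0394, 0.1243]
eef_rot: [-3.14, -0.0, 1.545]
ft_force: [-0.6, 0.8, -1.0]
finger_gap: 0.0377
grip_force: 25.0
```

Call:
play_rows:
  plan:
    - {"offset":[0,0,1],"delta_rot":[0,0,0],"gripper":0.25}
    - {"offset":[0,0,0.8],"delta_rot":[0,0,0],"gripper":0.25}
    - {"offset":[0,0,0.4],"delta_rot":[0,0,0],"gripper":0.25}
    - {"offset":[0,0,0.2],"delta_rot":[0,0,0],"gripper":0.25}
    - {"offset":[0,0,0.05],"delta_rot":[0,0,0],"gripper":0.25}
    - {"offset":[0,0,0],"delta_rot":[0,0,0],"gripper":0.25}
    - {"offset":[0,0,0],"delta_rot":[0,0,0],"gripper":0.25}
    - {"offset":[0,0,0],"delta_rot":[0,0,0],"gripper":0.25}

```text
t: 17.1
position: [0.6407, -0.0398, 0.0526]
eef_rot: [3.14, 0.0, 1.545]
ft_force: [0.2, -0.5, -1.9]
finger_gap: 0.0377
grip_force: 25.0
```

Call:
play_rows:
  plan:
    - {"offset":[0,0,0.05],"delta_rot":[0,0,0],"gripper":0.25}
    - {"offset":[0,0,0],"delta_rot":[0,0,0],"gripper":0.25}
    - {"offset":[0,0,0],"delta_rot":[0,0,0],"gripper":0.45}
    - {"offset":[0,0,0],"delta_rot":[0,0,0],"gripper":0.5}
    - {"offset":[0,0,0],"delta_rot":[0,0,0],"gripper":0.65}
    - {"offset":[0,0,-0.4],"delta_rot":[0,0,0],"gripper":0.75}
    - {"offset":[0,0,-0.8],"delta_rot":[0,0,0],"gripper":0.8}
    - {"offset":[0,0,-1],"delta_rot":[0,0,0],"gripper":0.8}
    - {"offset":[0,0,-0.8],"delta_rot":[0,0,0],"gripper":0.8}
    - {"offset":[0,0,0],"delta_rot":[0,0,0],"gripper":0.8}

```text
t: 18.1
position: [0.643, -0.0403, 0.1454]
eef_rot: [3.133, 0.002, 1.545]
ft_force: [0.2, -0.8, -1.0]
finger_gap: 0.0754
grip_force: 0.0
```

Call:
play_rows:
  plan:
    - {"offset":[-0.1,-0.7,0],"delta_rot":[0,0,0],"gripper":0.8}
    - {"offset":[-0.15,-1,0],"delta_rot":[0,0,0],"gripper":0.8}
    - {"offset":[-0.15,-1,0],"delta_rot":[0,0,0],"gripper":0.8}
    - {"offset":[-0.15,-1,0],"delta_rot":[0,0,0],"gripper":0.8}
    - {"offset":[-0.11,-0.9,0],"delta_rot":[0,0,0],"gripper":0.8}
    - {"offset":[-0.1,-0.64,0],"delta_rot":[0,0,0],"gripper":0.8}
    - {"offset":[0,0,0],"delta_rot":[0,0,-0.9],"gripper":0.8}
    - {"offset":[0,0,0],"delta_rot":[0,0,-0.9],"gripper":0.8}
    - {"offset":[0,0,0],"delta_rot":[0,0,-0.8],"gripper":0.8}
    - {"offset":[0,0,0],"delta_rot":[0,0,0],"gripper":0.8}
    - {"offset":[0,0,0],"delta_rot":[0,0,0],"gripper":0.8}

```text
t: 19.2
position: [0.482, -0.0582, 0.1395]
eef_rot: [-3.141, -0.001, 1.771]
ft_force: [0.5, -0.2, 0.1]
finger_gap: 0.0749
grip_force: 0.0
```

```bash
python3 - <<'E'
from h import *
from mw import meas
import pickle
s=sensors.observe();print(s['t'],s['position'],s['eef_rot'],s['finger_gap'])
d=grab('wrist','w6');pickle.dump(d,open('w6.pkl','wb'))
p=proj(d,(.4828,-.0586,.052)).astype(int);print(p)
c=cv2.HoughCircles(cv2.cvtColor(d['frame'],7)[p[1]-45:p[1]+45,p[0]-50:p[0]+50],cv2.HOUGH_GRADIENT,1,50,param1=100,param2=15,minRadius=20,maxRadius=40);print(c)
if c is not None: print(ray(d,(c[0,0,0]+p[0]-50,c[0,0,1]+p[1]-45),.052))
meas(d,.05,(p[0]-38,p[0]+38,p[1]-26,p[1]+36))
E
```

```text
19.2 [ 0.48199293 -0.05824353  0.13948555] [-3.14061180e+00 -6.23788197e-04  1.77063484e+00] 0.07494164502398507
[317 204]
[[[51.5 46.5 24.6]]]
[ 0.48359684 -0.05897341  0.052     ]
w [318. 205.] [ 0.4833 -0.0596  0.05  ] [0.044, 0.0432] edge yaw 0.201
w [283.  208.5] [ 0.4573 -0.0679  0.05  ] [0.0491, 0.0061] edge yaw 1.746
```

View pics/w6.png

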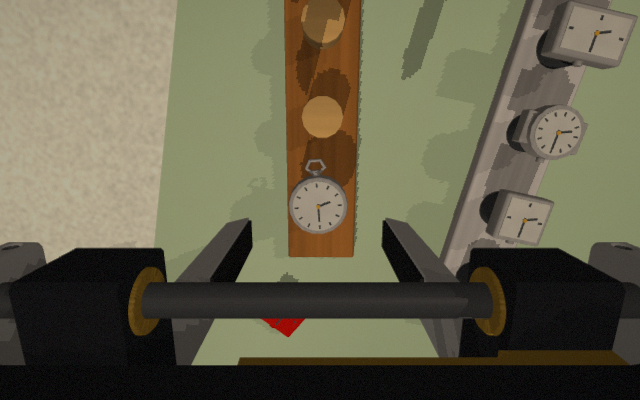

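The pocket watch is at (318,205), centred, with its bow up at (316,166), clear of the fingers. The three placed watches sit in order on the test rack. I grip the last one.

Call:
play_rows:
  plan:
    - {"offset":[-0.03,0.03,1],"delta_rot":[0,0,0],"gripper":0.8}
    - {"offset":[0,0,1],"delta_rot":[0,0,0],"gripper":0.8}
    - {"offset":[0,0,0.7],"delta_rot":[0,0,0],"gripper":0.8}
    - {"offset":[0,0,0.28],"delta_rot":[0,0,0],"gripper":0.8}
    - {"offset":[0,0,0],"delta_rot":[0,0,0],"gripper":0.8}
    - {"offset":[0,0,0],"delta_rot":[0,0,0],"gripper":0.6}
    - {"offset":[0,0,0],"delta_rot":[0,0,0],"gripper":0.5}
    - {"offset":[0,0,0],"delta_rot":[0,0,0],"gripper":0.4}
    - {"offset":[0,0,0],"delta_rot":[0,0,0],"gripper":0.3}
    - {"offset":[0,0,0],"delta_rot":[0,0,0],"gripper":0.3}
    - {"offset":[0,0,0],"delta_rot":[0,0,0],"gripper":0.3}

```text
t: 20.35
position: [0.4839, -0.0593, 0.0515]
eef_rot: [3.141, 0.001, 1.772]
ft_force: [-0.8, -0.1, 5.1]
finger_gap: 0.0454
grip_force: 25.0
```

Call:
play_rows:
  plan:
    - {"offset":[0,0,-0.5],"delta_rot":[0,0,0],"gripper":0.3}
    - {"offset":[0,0,-1],"delta_rot":[0,0,0.9],"gripper":0.3}
    - {"offset":[0,0,-1],"delta_rot":[0,0,0.9],"gripper":0.3}
    - {"offset":[0,0,0],"delta_rot":[0,0,0.8],"gripper":0.3}
    - {"offset":[-0.24,0.7,0],"delta_rot":[0,0,0],"gripper":0.3}
    - {"offset":[-0.25,1,0],"delta_rot":[0,0,0],"gripper":0.3}
    - {"offset":[-0.25,1,0],"delta_rot":[0,0,0],"gripper":0.3}
    - {"offset":[-0.25,1,0],"delta_rot":[0,0,0],"gripper":0.3}
    - {"offset":[-0.25,0.9,0],"delta_rot":[0,0,0],"gripper":0.3}
    - {"offset":[-0.24,0.61,0],"delta_rot":[0,0,0],"gripper":0.3}
    - {"offset":[0,0,0],"delta_rot":[0,0,0],"gripper":0.3}
    - {"offset":[0,0,0],"delta_rot":[0,0,0],"gripper":0.3}

```text
t: 21.55
position: [0.6378, -0.1072, 0.1248]
eef_rot: [-3.14, -0.001, 1.545]
ft_force: [0.1, 0.9, -0.7]
finger_gap: 0.0453
grip_force: 25.0
```

Call:
play_rows:
  plan:
    - {"offset":[0,0,1],"delta_rot":[0,0,0],"gripper":0.3}
    - {"offset":[0,0,0.8],"delta_rot":[0,0,0],"gripper":0.3}
    - {"offset":[0,0,0.4],"delta_rot":[0,0,0],"gripper":0.3}
    - {"offset":[0,0,0.2],"delta_rot":[0,0,0],"gripper":0.3}
    - {"offset":[0,0,0.05],"delta_rot":[0,0,0],"gripper":0.3}
    - {"offset":[0,0,0],"delta_rot":[0,0,0],"gripper":0.3}
    - {"offset":[0,0,0],"delta_rot":[0,0,0],"gripper":0.3}
    - {"offset":[0,0,0],"delta_rot":[0,0,0],"gripper":0.3}

```text
t: 22.35
position: [0.6393, -0.1077, 0.0534]
eef_rot: [3.14, 0.001, 1.545]
ft_force: [0.0, -0.3, -1.8]
finger_gap: 0.0452
grip_force: 25.0
```

Call:
play_rows:
  plan:
    - {"offset":[0,0,0.05],"delta_rot":[0,0,0],"gripper":0.3}
    - {"offset":[0,0,0],"delta_rot":[0,0,0],"gripper":0.3}
    - {"offset":[0,0,0],"delta_rot":[0,0,0],"gripper":0.53}
    - {"offset":[0,0,0],"delta_rot":[0,0,0],"gripper":0.58}
    - {"offset":[0,0,0],"delta_rot":[0,0,0],"gripper":0.7}
    - {"offset":[0,0,-0.4],"delta_rot":[0,0,0],"gripper":0.75}
    - {"offset":[0,0,-0.8],"delta_rot":[0,0,0],"gripper":0.8}
    - {"offset":[0,0,-1],"delta_rot":[0,0,0],"gripper":0.8}
    - {"offset":[0,0,-1],"delta_rot":[0,0,0],"gripper":0.8}
    - {"offset":[0,0,0],"delta_rot":[0,0,0],"gripper":0.8}

```text
t: 23.35
position: [0.6417, -0.1085, 0.1531]
eef_rot: [3.132, 0.003, 1.545]
ft_force: [0.6, 0.3, 0.0]
finger_gap: 0.0754
grip_force: 0.0
```

Call:
play_rows:
  plan:
    - {"offset":[0,-0.8,-0.5],"delta_rot":[0,0,0],"gripper":0.8}
    - {"offset":[0,-1,-0.5],"delta_rot":[0,0,0],"gripper":0.8}
    - {"offset":[0,-1,-0.5],"delta_rot":[0,0,0],"gripper":0.8}
    - {"offset":[0,-1,0],"delta_rot":[0,0,0],"gripper":0.8}
    - {"offset":[-0.5,-1,0],"delta_rot":[0,0,0],"gripper":0.8}
    - {"offset":[-1,-1,0],"delta_rot":[0,0,0],"gripper":0.8}
    - {"offset":[-1,0,0],"delta_rot":[0,0,0],"gripper":0.8}
    - {"offset":[-1,0,0],"delta_rot":[0,0,0],"gripper":0.8}
    - {"offset":[0,0,0],"delta_rot":[0,0,0],"gripper":0.8}
    - {"offset":[0,0,0],"delta_rot":[0,0,0],"gripper":0.8}

```text
t: 24.35
position: [0.4615, -0.2079, 0.1911]
eef_rot: [-3.141, -0.001, 1.544]
ft_force: [0.4, 0.4, -0.0]
finger_gap: 0.0749
grip_force: 0.0
```

```bash
python3 - <<'E'
from h import *
import pickle
s=sensors.observe();print(s['t'],s['position'])
a=grab('top','t7');pickle.dump(a,open('t7.pkl','wb'));b=grab('scene','s7')
p=lambda im:cv2.resize(im[:,:,::-1],None,fx=3.2,fy=3.2,interpolation=cv2.INTER_CUBIC)
cv2.imwrite('pics/c7.png',np.vstack([p(a['frame'][150:215,200:440]),p(b['frame'][185:300,220:460])]))
for X in[(.644,.096),(.642,.028),(.6403,-.040),(.6388,-.108)]:print(((proj(a,(*X,.052))-[200,150])*3.2).round(),((proj(b,(*X,.052))-[220,185])*3.2+[0,208]).round())
E
```

```text
24.35 [ 0.46153181 -0.20790277  0.19113854]
[215.  70.] [550. 313.]
[339.  74.] [429. 346.]
[462.  78.] [302. 381.]
[586.  82.] [171. 417.]
```

View pics/c7.png

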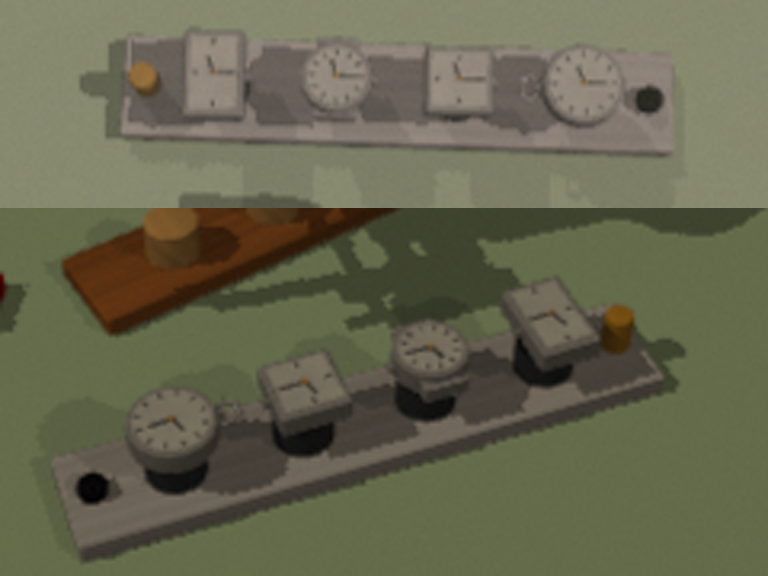

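From the pin, the oblong, round, square and pocket watches all lie flat, dial up. They sit within 1–2 mm of the predicted post centres (top view at (214,72), (337,75), (460,78), (584,83)), and the arm is clear of them.

```bash
python3 -c "
from rig import workorder
print(workorder.finish_job())"
```

```text
the job is handed in; nothing more can be done
None
```

All four watches are on the test posts in queue order from the pin (oblong, round, square, pocket), flat, dial up and centred to about 1–2 mm by the cameras; none fell, and I handed the job in at about 24 s (no verdict was shown).

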